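# Add a keyed slotted mass to the dead-weight stand

## Task

Take the large slotted mass from the wooden storage block, slide it sideways onto the stem of the dead-weight stand, above the masses already there and under the stem's head, and turn it under light pressure until its slot points away from the slot of the mass just below and it drops fully home over the keys, lying flat; stop turning as soon as it drops, and let go. Never press or twist it hard: the spring spindle must stay well off its bottom stop and stem and keys must not be strained; leave the small mass, the timer and the forceps where they are.

Things in the scene. Friction and masses are not known exactly. Their poses are not given: they have to be found in the camera images.
- large_mass: Larger of two loose grey steel slotted masses: disc 60 mm diameter, 14 mm thick, about 0.28 kg. Origin: centre of its underside, z up, slot along its own +x. Lies round a stub peg on the storage block; grip its rim either side of the slot, lift straight up. On top 3 radial keys like those of the loaded masses. Seats on those one way only: slot half a turn from the slot below, within 4 degrees.
- slot_mouth (a point): Point on the large mass: middle of the mouth of its slot, at the rim, level with its underside. The slot is 10 mm wide, runs from here to 5 mm past the disc's centre, flared to 18 mm in the last 5 mm at the rim. The underside has 3 radial keyways, 8 mm wide, 4 mm deep, open to the rim, at 50, 140 and 300 degrees counter-clockwise from the slot (from above), to take the keys of the mass below.
- stem_top (a point): Top centre of the stem's head, 132 mm above the worktop while the spindle reads 0; it sinks with the spindle. Stem 8 mm diameter; head 18 mm diameter, 8 mm thick, so masses can only go on sideways, in the 28 mm between the loaded masses and the head. A mass fully home has its origin 36 mm below this point; lying on the keys, 32 mm below.
- loaded_top (a point): On the stem axis, level with the top of the masses already loaded: two more of the large kind, on a 66 mm pan, 96 mm above the worktop. 3 keys stand 4 mm up from it, 5 mm wide, 15 to 26 mm from the axis, unevenly spaced. They turn with the pan, stiffly (0.9 N m); its angle is not measured: a mass slid in with slot along the stand's +x must be turned 0.4 to 1.2 rad counter-clockwise (from above).
- spindle (a joint): How far the spring spindle is pressed down, m: 0 at the start, bottom stop at 0.016, not to pass 0.013. Spring 1 N per mm with an oil damper (90 N s/m); the large mass alone presses it 2 to 3.5 mm down. When a mass held down on the keys drops over them, the spindle springs back up to 4 mm under it and the upward force on the tool falls by as many newtons.
- stand: Dead-weight stand, fixed: base plate 130 x 120 mm, 16 mm high, spring housing 50 mm diameter, small scale post 82 mm high 54 mm off on its +y side. Origin: centre of its underside, on the stem axis; its -x side is its front, towards the robot. At its left, 0.13 m or more from the stem, stands a white centrifuge 0.2 m high, between the arm's start and the work: swing the arm over or round it.
- block: Wooden storage block, fixed: foot 165 x 70 x 6 mm, body 165 x 40 mm with its top 24 mm above the worktop, and two stub pegs 6 mm in diameter, 7.5 mm high, 38 mm either side of the middle along its x axis; each peg stands in the slot of a mass, at its centre. Origin: centre of its underside. The slots point roughly along its +x.
- small_mass: Smaller slotted mass, not needed: disc 44 mm diameter, 10 mm thick, no keys, on the other peg of the block (at either end). Origin: centre of its underside, slot along its +x. Leave it there.
- timer: White desk timer, 32 x 68 x 60 mm, standing behind the work; leave it alone. Origin: centre of its underside.
- forceps: Steel forceps, 124 mm long, 9 mm high, lying in front of the work; leave them alone. Origin: centre of the underside, long axis y.
Not all that is in view belongs to the job. There is more than one size of the stand; the one meant has the size given above. What is shaped like the large_mass but orange or turquoise is not meant.

How it is judged:
On the way:
1. the large mass is round the stem, under its head (horizontal distance between large_mass and stem_top below 0.008 m and z of large_mass in the frame of stem_top below -0.02 m), for 0.1 s.
At the end, for the whole second after the job is handed in: The large mass lies on the stem, fully home over the keys (underside centre 34.5 to 38.5 mm below stem_top, which only its one keyed position with opposed slots allows), within 4 mm of the stem axis, flat within 0.04 rad, at rest and released (horizontal distance between large_mass and stem_top below 0.004 m and z of large_mass in the frame of stem_top between -0.0385 and -0.0345 m and angle between large_mass's own z axis and vertical below 0.04 rad and linear speed of large_mass below 0.01 m/s); the robot touches nothing.
It fails at once if the spindle is pressed down more than 13 mm, close to its stop (value of joint spindle above 0.013 m).
It fails at once if the contact forces of the large mass on the stand (stem, keys and masses, added up) pass 25 N (contact force between large_mass and stand above 25 N).
It fails at once if the small mass is moved more than 15 mm (distance of small_mass from where it was at the start of the episode above 0.015 m).
It fails at once if the timer or the forceps are moved more than 20 mm (distance of any of timer, forceps from where it was at the start of the episode above 0.02 m).
It also fails if it takes over 58 s, if anything falls off the work surface, if the arm or the gripper's body presses on something with over 40 N, if the wrist force passes 120 N, or if a joint passes its speed limit or range.

## Robot

A 6-joint arm with a two-finger parallel gripper is mounted at the origin on a cart in front of the work surface, level with it; the furniture and walls round the work are solid. World frame = base frame: x ahead of the robot, y to its left, z up, the work surface at z = 0. Lengths are in m, angles in rad, forces in N, time in s.
With the tool pointing down it reaches from about 0.35 to 0.925 m from the base axis. Payload 6.4 kg.
Tool frame: the origin (TCP) lies on the centre line of the jaws, within the pads' length; the fingertips stand 25 mm ahead of it and the grasp point (between the pads) lies 6 mm ahead of it; z points along the fingers, y is the line along which they close (so a half turn about z gives the same grasp; the last joint's range is limited). The gripper opens to 85 mm and grips with 20 to 120 N. Pads are 22 mm wide; open, the fingers measure 114 mm over their backs; the gripper's body (76 mm by 85 mm) begins 54 mm behind the grasp point. The pads swing forward as they close: fully open they stand 13 mm farther back than shut.
Start: joints at [-1.341, 0.245, 1.558, -0, 1.339, -0.174], TCP at [0.255, -0.598, 0.256] pointing down, gripper open.
Joint ranges: [-3.13, 3.13], [-1.02, 2.26], [0.13, 2.54], [-0.95, 4.09], [0.21, 2.88], [-2.74, 2.74]. Speed limits (rad/s): [2.57, 2.57, 3.14, 3.14, 3.14, 3.14].

## Interface

Orientations are given as a rotation vector (axis times angle).
In Python, from rig import robot, optics gives the robot as it stands. The module is installed in compiled form; this text tells all that it offers.
- The arm moves only by the shell command python3 -m inch 'ROWS'. ROWS is text: rows parted by semicolons, each of 7 numbers parted by spaces: the shift along the tool's x, y, z in mm, then the turn, a rotation vector about the tool's x, y, z in rad, then the opening, from 0 (shut) to 1 (fully open). A call has 1 to 8 rows; each row is the pose to reach, as a shift and turn from the pose commanded when the call began, along the tool's axes at that moment; what a row does not reach only later rows make up. A row lasts 1/10 s, in which the tool goes at most 50 mm and 8.59 degrees, less where a joint would pass 70% of its speed; a pose out of reach is approached as far as the arm can. A call with a gripper value outside its range is refused whole. The fingers move at their own pace and stop on an object; the grip force is fixed at half the most. Time passes only in rows, so rows that repeat a pose let the fingers close. It gives the time, the measured TCP pose, the force, the opening and the grip force at its end, in the units of the state.
- robot.state(): the state, without advancing time (a new reading comes with each control period).
- optics.read_camera(name): name is "side" or "top" or "wrist"; returns the picture (400x640x3 uint8, red, green, blue); there is no depth.
- optics.calibration(name): a dict with "camera_matrix" (3x3 intrinsics, pixels), "position" and "orientation" of the camera in the world; the wrist camera has in their place "tool_from_camera" (4x4, takes a point from camera to tool coordinates, whose origin is the TCP and whose axes are the flange's). Camera axes: x right, y down, z forward; pixel columns grow to the right and rows downward; lengths in m; the calibration is good to about 2 mm. A picture is of the moment at which its call begins: read the wrist's pose just before it. calibration takes no time and is no camera call.
- robot.job_done(): hands the job in; it is judged then, once.
The state is a dict: "time_s": time; "q": joint angles; "joint_velocities": joint speeds; "effort": joint torques, N m; "tcp_pos": TCP position; "orientation": TCP orientation; "ft_force": force on the tool from outside, world axes, zero at the start; "moment": the same for the moment, N m; "grip_width": finger opening in m; "grasp_force": force on a finger pad.
Only numpy, scipy, OpenCV 4.12 (cv2) and the standard library are available. Lean on these libraries where they do the work, as an engineer would, in place of code of your own. Each camera call takes 0.05 s, during which the arm holds its last target. There are 200 camera calls.

## Working session

There is one attempt and no reset: what is moved stays moved. The work goes in short steps, Python scripts to look and compute and a shell command to move; the robot and the scene stay as the last step left them, time stands still between calls to the robot, and variables do not carry over. Pictures are saved under pics/ and viewed, at most 10 in all, crops included, and the job is handed in when it is done.

```bash
mkdir -p pics; python3 - <<'E'
from rig import robot, optics
import cv2, numpy as np
for n in ("side","top"):
    im=optics.read_camera(n); cv2.imwrite(f"pics/{n}0.png",im[:,:,::-1]); c=optics.calibration(n)
    print(n,c)
print(optics.calibration("wrist")); s=robot.state(); print(s)
a=[cv2.imread(f"pics/{n}0.png") for n in("side","top")]
E
```

```text
side {'camera_matrix': array([[478.71975486,   0.        , 317.19726488],
       [  0.        , 478.71975486, 199.90413573],
       [  0.        ,   0.        ,   1.        ]]), 'position': array([0.57740041, 0.53061941, 0.52539293]), 'orientation': array([-0.10433196, -2.70053049,  1.56693334])}
top {'camera_matrix': array([[418.57696571,   0.        , 317.75191477],
       [  0.        , 418.57696571, 201.31887546],
       [  0.        ,   0.        ,   1.        ]]), 'position': array([ 0.4609337 , -0.24268699,  0.93941706]), 'orientation': array([-2.16835189,  2.12223661, -0.09781932])}
{'camera_matrix': array([[305.02670429,   0.        , 318.40557452],
       [  0.        , 305.02670429, 193.15083221],
       [  0.        ,   0.        ,   1.        ]]), 'tool_from_camera': array([[-5.86371495e-04, -9.45432722e-01, -3.25816857e-01,
         8.47480122e-02],
       [ 9.99999799e-01, -4.75590126e-04, -4.19661865e-04,
         6.45300207e-04],
       [ 2.41806779e-04, -3.25817038e-01,  9.45432811e-01,
        -1.16520552e-01],
       [ 0.00000000e+00,  0.00000000e+00,  0.00000000e+00,
         1.00000000e+00]])}
{'time_s': 0.1, 'q': array([-1.34110173e+00,  2.45732822e-01,  1.55888272e+00, -1.27829258e-05,
        1.33870509e+00, -1.74123022e-01]), 'joint_velocities': array([ 0.00043002, -0.00116   , -0.00281342,  0.00036951,  0.00208449,
       -0.00046866]), 'effort': array([-2.70300252e-04, -4.30670464e+01, -3.27128828e+01, -1.65829911e-04,
        2.84763461e-03, -9.97650346e-06]), 'tcp_pos': array([ 0.2552895 , -0.59727396,  0.25530283]), 'orientation': array([-3.07608017e+00, -6.29672344e-01,  9.48869659e-05]), 'ft_force': array([0.1376909 , 0.94670425, 0.17966698]), 'moment': array([-0.02172095,  0.03590548, -0.03483771]), 'grasp_force': 0.0, 'grip_width': 0.08534879732728695}
```

View pics/top0.png

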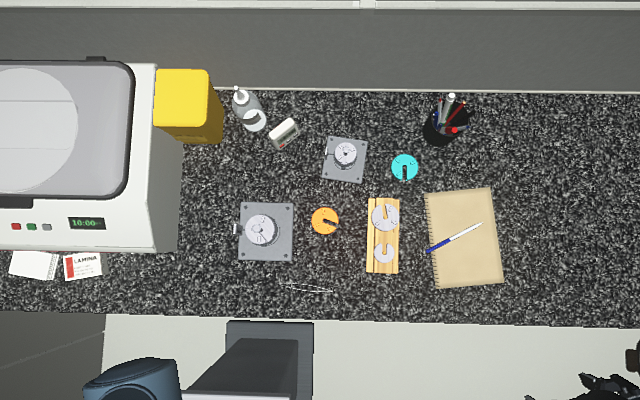

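View pics/side0.png

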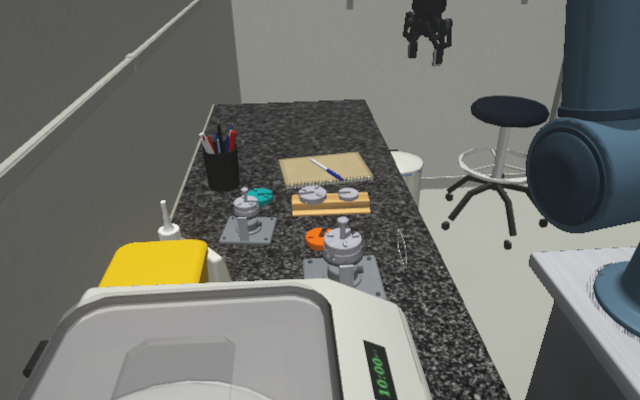

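Top view: two stands at pixels (263,231), larger base, and (345,159), smaller. The block is at (383,235), with a grey mass at each end, (385,218) and (384,253). The orange disc (325,221) and turquoise disc (404,167) are decoys. Next I measure sizes and enlarge a crop.

```bash
cat > h.py <<'E'
import numpy as np, cv2
from scipy.spatial.transform import Rotation as R
from rig import robot, optics
def cam(name, st=None):
    c=optics.calibration(name); K=c["camera_matrix"]
    if name=="wrist":
        st=st or robot.state(); T=np.eye(4); T[:3,:3]=R.from_rotvec(st["orientation"]).as_matrix(); T[:3,3]=st["tcp_pos"]
        M=T@c["tool_from_camera"]; return K,M[:3,:3],M[:3,3]
    return K,R.from_rotvec(c["orientation"]).as_matrix(),np.array(c["position"])
def plane(C,uv,z):
    K,Rm,p=C; uv=np.atleast_2d(uv).astype(float)
    d=(Rm@np.linalg.inv(K)@np.c_[uv,np.ones(len(uv))].T).T
    return p+d*((z-p[2])/d[:,2])[:,None]
def proj(C,X):
    K,Rm,p=C; X=np.atleast_2d(X); q=(K@Rm.T@(X-p).T).T; return q[:,:2]/q[:,2:]
E
python3 - <<'E'
from h import *
C=cam("top"); im=cv2.imread("pics/top0.png")
def wedge(name,a,z): print(name,plane(C,a,z).round(3).tolist())
# stand plates: colour mask in grey-blue
hsv=cv2.cvtColor(im,cv2.COLOR_BGR2HSV)
for n,(x0,y0,x1,y1) in {"A":(225,190,305,272),"B":(312,128,375,190)}.items():
    s=hsv[y0:y1,x0:x1]
    print(n,"center hsv",s[10,25].tolist())
wedge("A plate",[(242,203),(293,203),(291,262),(239,261)],.016)
wedge("B plate",[(330,137),(367,143),(358,183),(322,176)],.016)
c1=cv2.resize(im[190:285,225:310],None,fx=5.5,fy=5.5,interpolation=cv2.INTER_CUBIC)
c2=cv2.resize(im[190:285,355:410],None,fx=5.5,fy=5.5,interpolation=cv2.INTER_CUBIC)
cv2.imwrite("pics/crop1.png",np.hstack([c1,c2]))
E
```

```text
A center hsv [30, 6, 87]
B center hsv [105, 14, 180]
A plate [[0.565, -0.045, 0.016], [0.568, -0.159, 0.016], [0.438, -0.159, 0.016], [0.437, -0.044, 0.016]]
B plate [[0.72, -0.239, 0.016], [0.707, -0.322, 0.016], [0.615, -0.303, 0.016], [0.63, -0.222, 0.016]]
```

View pics/crop1.png

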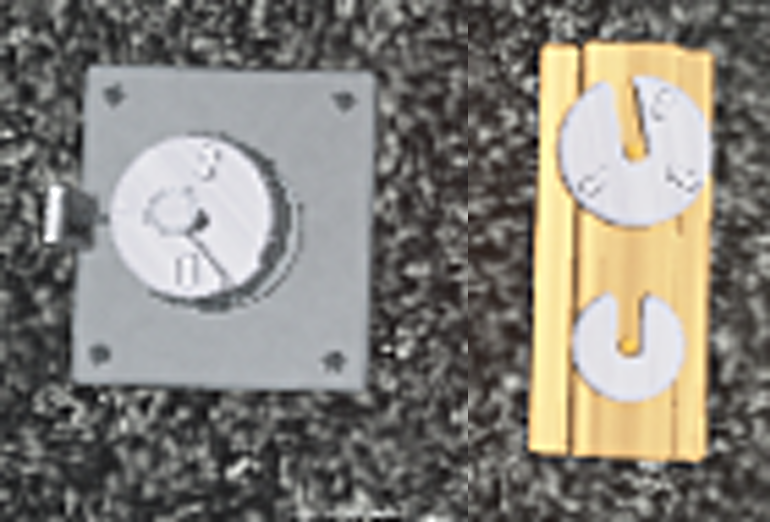

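The crop confirms the choice. Stand A's plate at (263,231) measures about 130x115 mm with the post on its +y side, so it is the one meant; B is about 92x84 mm. The upper grey mass on the block, with 3 keys, is the large mass, with its slot near world +x. The loaded slot points to about 210°, so the target is about 30°.

```bash
python3 - <<'E'
from h import *
C=cam("top"); im=cv2.imread("pics/top0.png"); hsv=cv2.cvtColor(im,cv2.COLOR_BGR2HSV)
m=((hsv[...,1]<40)&(hsv[...,2]>150)).astype(np.uint8)
for n,(x0,y0,x1,y1),z in (("large",(368,200,402,233),.038),("small",(370,238,400,268),.034)):
    mm=np.zeros_like(m); mm[y0:y1,x0:x1]=m[y0:y1,x0:x1]
    cs,_=cv2.findContours(mm,0,2); c=max(cs,key=cv2.contourArea); (u,v),r=cv2.minEnclosingCircle(c)
    print(n,(u,v,r),plane(C,(u,v),z), "diam",np.linalg.norm(plane(C,(u-r,v),z)-plane(C,(u+r,v),z)))
c=[355+(x-468)/5.5 for x in(622,636)]
p=plane(C,[(c[0],190+78/5.5),(c[1],190+152/5.5)],.038); d=p[0]-p[1]; print("slot deg",np.degrees(np.arctan2(d[1],d[0])))
print("head",plane(C,(225+172/5.5,190+212/5.5),.132))
print("loaded centre",plane(C,(225+191/5.5,190+216/5.5),.096))
print("plate c",plane(C,[(242,203),(293,203),(291,262),(239,261)],.016).mean(0))
p=plane(C,[(225+200/5.5,190+235/5.5),(225+228/5.5,190+284/5.5)],.096); d=p[1]-p[0]; print("loaded slot deg",np.degrees(np.arctan2(d[1],d[0])))
S=cam("side"); print("side head px", proj(S,[[.502,-.102,.132]]))
s=robot.state(); M=R.from_rotvec(s["orientation"]).as_matrix()
print("to mass+.2 in tool mm",M.T@(plane(C,(385.5,217.6),.038)[0]+[0,0,.14]-s["tcp_pos"])*1000, M.round(3))
E
```

```text
large (385.0, 216.57142639160156, 14.011756896972656) [[ 0.53960809 -0.36033107  0.038     ]] diam 0.06002905605785265
small (383.7369689941406, 252.25355529785156, 10.266263008117676) [[ 0.46335576 -0.35846287  0.034     ]] diam 0.0437384955296476
slot deg 10.888522190184426
head [[ 0.5029756  -0.09993469  0.132     ]]
loaded centre [[ 0.503533   -0.10064538  0.096     ]]
plate c [ 0.50185219 -0.10181534  0.016     ]
loaded slot deg -148.10203902233536
side head px [[342.99698541 215.76701009]]
to mass+.2 in tool mm [ 352.08716346 -105.90477325   77.58449553] [[ 0.92   0.393 -0.   ]
 [ 0.393 -0.92   0.002]
 [ 0.    -0.002 -1.   ]]
```

```bash
python3 -m inch '46 -14 0 0 0 0.1 1; 92 -28 0 0 0 0.2 1; 138 -41 0 0 0 0.213 1; 184 -55 15 0 0 0.213 1; 230 -69 30 0 0 0.213 1; 276 -83 45 0 0 0.213 1; 316 -95 60 0 0 0.213 1; 354 -106 77 0 0 0.213 1'
python3 -m inch '0 0 0 0 0 0 1;0 0 0 0 0 0 1;0 0 0 0 0 0 1'
python3 - <<'E'
from h import *
s=robot.state(); im=optics.read_camera("wrist")[:,:,::-1]; cv2.imwrite("pics/w1.png",im)
C=cam("wrist",s); print(s["tcp_pos"],s["orientation"],s["time_s"],s["ft_force"])
print("expect px",proj(C,[[.5396,-.3603,.038]]))
hsv=cv2.cvtColor(im,cv2.COLOR_BGR2HSV); g=((hsv[...,1]<40)&(hsv[...,2]>150)).astype(np.uint8)
for c in cv2.findContours(g,0,2)[0]:
    if cv2.contourArea(c)>800:
        p=plane(C,c.reshape(-1,2),.038); (x,y),r=cv2.minEnclosingCircle(p[:,:2].astype(np.float32)); print(cv2.boundingRect(c),x,y,r)
E
```

```text
time_s: 0.9
tcp_pos: [0.5406, -0.3594, 0.1785]
orientation: [-3.127, -0.3, 0.0]
ft_force: [0.8, -0.6, -0.1]
grip_width: 0.0858
grasp_force: 0.0
time_s: 1.2
tcp_pos: [0.5389, -0.362, 0.1797]
orientation: [3.127, 0.298, 0.0]
ft_force: [0.3, 0.9, 0.1]
grip_width: 0.0855
grasp_force: 0.0
[ 0.53889577 -0.36197662  0.17971339] [3.12673560e+00 2.97898919e-01 2.92529589e-04] 1.2 [0.32180965 0.88903757 0.14411838]
expect px [[316.17885248 187.70283415]]
(216, 335, 124, 37) 0.35682958364486694 -0.35324999690055847 0.06724850833415985
(277, 238, 44, 39) 0.4673519432544708 -0.35629594326019287 0.02170076221227646
(281, 152, 67, 66) 0.5411784648895264 -0.35770297050476074 0.030680010095238686
(0, 90, 104, 144) 0.5154847502708435 -0.12776103615760803 0.07206853479146957
(173, 0, 125, 86) 0.6544011235237122 -0.2754642367362976 0.05075545236468315
```

View pics/w1.png

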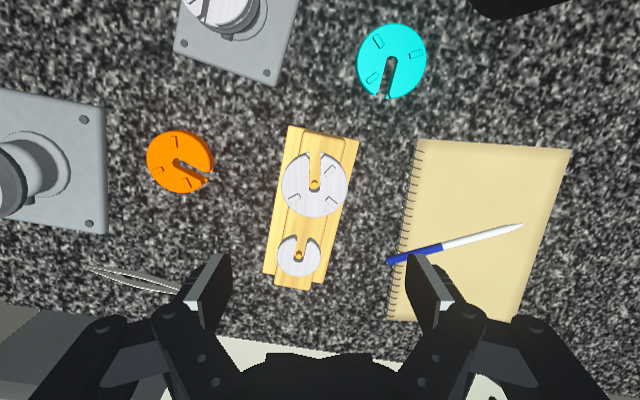

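Wrist view: large mass at (314,185), slot pointing straight up the image (tool +x), small mass at (299,257). From the pad tips at (231,256) and (408,256), the open tips sit about 12.6 mm ahead of the TCP. That puts them about 19 mm ahead at 60 mm opening, so I'll grip with the TCP 20 mm above the underside.

```bash
python3 -m inch '2 -2.5 30 0 0 0 1; 2 -2.5 65 0 0 0 1; 2 -2.5 95 0 0 0 1; 2 -2.5 115 0 0 0 1; 2 -2.5 127 0 0 0 1; 2 -2.5 133 0 0 0 1; 2 -2.5 136 0 0 0 1; 2 -2.5 136 0 0 0 1'
python3 -m inch '0 0 0 0 0 0 0.5;0 0 0 0 0 0 0.5;0 0 0 0 0 0 0.5;0 0 0 0 0 0 0.5;0 0 0 0 0 0 0.5;0 0 0 0 0 0 0.5'
python3 - <<'E'
from h import *
im=optics.read_camera("wrist")[:,:,::-1]; cv2.imwrite("pics/w2.png",im); s=robot.state(); print(s["tcp_pos"],s["grip_width"],s["grasp_force"])
E
```

```text
time_s: 2.05
tcp_pos: [0.5411, -0.359, 0.0442]
orientation: [3.126, 0.299, 0.001]
ft_force: [0.3, 0.5, 0.0]
grip_width: 0.0855
grasp_force: 0.0
time_s: 2.65
tcp_pos: [0.5416, -0.359, 0.0449]
orientation: [3.126, 0.299, 0.003]
ft_force: [-0.4, 1.0, 6.4]
grip_width: 0.0576
grasp_force: 65.2
[ 0.54163981 -0.3589591   0.04493709] 0.05787991534538964 65.15509390505031
```

View w2.

```bash
python3 -m inch '0 0 -5 0 0 0 0.5;0 0 -15 0 0 0 0.5;0 0 -30 0 0 0 0.5;0 0 -50 0 0 0 0.5;0 0 -75 0 0 0 0.5;0 0 -100 0 0 0 0.5;0 0 -120 0 0 0 0.5;0 0 -120 0 0 0 0.5'
python3 - <<'E'
from h import *
im=optics.read_camera("wrist")[:,:,::-1]; cv2.imwrite("pics/w3.png",im); s=robot.state(); print(s["tcp_pos"],s["grip_width"],s["grasp_force"])
a=cv2.imread("pics/w2.png"); cv2.imwrite("pics/w23.png",np.vstack([a[180:400,160:480],im[180:400,160:480]]))
E
```

```text
time_s: 3.5
tcp_pos: [0.5425, -0.3599, 0.1682]
orientation: [3.121, 0.299, 0.008]
ft_force: [0.5, 0.4, -3.3]
grip_width: 0.0576
grasp_force: 65.0
[ 0.54155549 -0.35905502  0.16569321] 0.05778438089556982 64.9287092362647
```

View pics/w23.png

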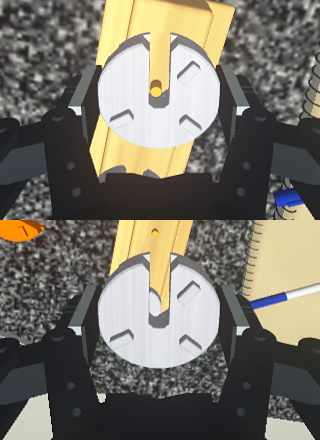

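The mass came up with the tool, centred between the pads with the slot along tool +x, (317,235) in the full frame. I'll measure its centre in the tool frame and the stand again with the wrist camera.

```bash
python3 - <<'E'
from h import *
im=cv2.imread("pics/w3.png"); c=optics.calibration("wrist"); T=c["tool_from_camera"]; C=(c["camera_matrix"],T[:3,:3],T[:3,3])
hsv=cv2.cvtColor(im,cv2.COLOR_BGR2HSV); g=((hsv[...,1]<40)&(hsv[...,2]>165)).astype(np.uint8); g[:,:255]=0; g[:,382:]=0; g[:205]=0; g[335:]=0
g=cv2.morphologyEx(g,cv2.MORPH_OPEN,np.ones((3,3)))
k=max(cv2.findContours(g,0,2)[0],key=cv2.contourArea); print(cv2.boundingRect(k))
for z in (.004,.006,.008,.010):
    p=plane(C,k.reshape(-1,2),z)[:,:2]
    low=p[p[:,0]<p[:,0].mean()+.005]   # rear part of the rim
    A=np.c_[2*low,np.ones(len(low))]; b=(low**2).sum(1); w=np.linalg.lstsq(A,b,rcond=None)[0]; r=np.sqrt(w[2]+w[0]**2+w[1]**2)
    print(z,"fit",w[:2]*1e3,r*1e3,"minenc",cv2.minEnclosingCircle(p.astype(np.float32)), "rng",p.min(0)*1e3,p.max(0)*1e3)
# slot angle: keys given at 50,140,300: mid columns of slot
for v in range(222,262,6):
    row=g[v,290:350]; z0=np.where(row==0)[0]+290; print(v,z0.min() if len(z0) else None,z0.max() if len(z0) else None)
E
```

```text
(258, 224, 122, 104)
0.004 fit [-8.13580288  0.49939981] 21.620383618668757 minenc ((0.001827046275138855, 0.00044619536492973566), 0.02901693619787693) rng [-26.38725382 -27.40450435] [29.20010385 28.2462971 ]
0.006 fit [-9.67912081  0.5004914 ] 21.979181602319084 minenc ((0.0004490661376621574, 0.0004464015655685216), 0.029496822506189346) rng [-28.2334611  -27.86648801] [28.27638862 28.70785836]
0.008 fit [-11.22243875   0.501583  ] 22.33797958596939 minenc ((-0.0009289151639677584, 0.00044660945422947407), 0.02997671067714691) rng [-30.07966837 -28.32847167] [27.35267338 29.16941961]
0.01 fit [-12.76575668   0.50267459] 22.696777569619705 minenc ((-0.0023068957962095737, 0.00044682063162326813), 0.030456596985459328) rng [-31.92587565 -28.79045532] [26.42895814 29.63098087]
222 290 349
228 306 334
234 309 330
240 309 330
246 309 349
252 309 344
258 319 337
```

```bash
python3 -m inch '-5 -20 0 0 0 0 0.5;-14 -55 0 0 0 0 0.5;-24 -95 0 0 0 0 0.5;-35 -135 0 0 0 0 0.5;-46 -178 0 0 0 0 0.5;-57 -220 0 0 0 0 0.5;-64 -250 0 0 0 0 0.5;-67 -261 0 0 0 0 0.5'
python3 -m inch '0 0 0 0 0 0 0.5;0 0 0 0 0 0 0.5;0 0 0 0 0 0 0.5'
python3 - <<'E'
from h import *
s=robot.state(); im=optics.read_camera("wrist")[:,:,::-1]; cv2.imwrite("pics/w4.png",im); C=cam("wrist",s); print(s["tcp_pos"],s["orientation"],s["ft_force"])
print(proj(C,[[.505,-.1,.132],[.505,-.1,.096]]))
t=optics.read_camera("top")[:,:,::-1]; cv2.imwrite("pics/t4.png",t)
sd=optics.read_camera("side")[:,:,::-1]; cv2.imwrite("pics/s4.png",sd)
cv2.imwrite("pics/m4.png",np.hstack([cv2.resize(im[0:300,170:470],(560,560)), cv2.resize(sd[180:320,290:350],(240,560),interpolation=cv2.INTER_CUBIC)]))
E
```

```text
time_s: 4.35
tcp_pos: [0.4231, -0.1119, 0.1613]
orientation: [-3.124, -0.302, 0.005]
ft_force: [0.5, 0.2, -3.2]
grip_width: 0.0576
grasp_force: 65.1
time_s: 4.65
tcp_pos: [0.4261, -0.1159, 0.1635]
orientation: [3.127, 0.297, 0.001]
ft_force: [-0.5, -0.1, -3.3]
grip_width: 0.0575
grasp_force: 65.2
[ 0.42610297 -0.11591585  0.16345059] [3.12700895e+00 2.97477442e-01 5.10031609e-04] [-0.45415906 -0.11637815 -3.30013173]
[[315.83338908  98.04256233]
 [316.30614546  96.11588918]]
```

View pics/m4.png

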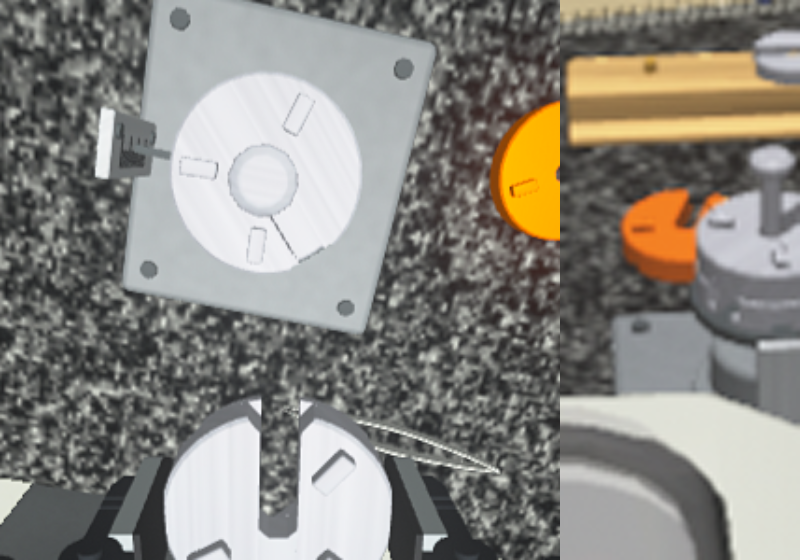

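Wrist view: head at full-frame (311,96) and loaded top centre (312.5,92). The held slot is at column 320 and the loaded slot points down-right at crop (312,256). Keys are at crop (298,114), (198,168) and (257,245). Both stem readings agree: stem at tool (81.5, -2.75) mm, and the mass centre is at (0, 0.4).

```bash
python3 -m inch '0 -1 5 0 0 0 0.5;0 -3.2 15 0 0 0 0.5;0 -3.2 28 0 0 0 0.5;0 -3.2 36 0 0 0 0.5;0 -3.2 39.5 0 0 0 0.5;0 -3.2 39.5 0 0 0 0.5;0 -3.2 39.5 0 0 0 0.5'
python3 - <<'E'
from h import *
s=dict(tcp_pos=np.array([0.42610297,-0.11591585,0.16345059]),orientation=np.array([3.12700895,2.97477442e-01,5.1e-4]))
C=cam("wrist",s); f=lambda q: np.c_[170+np.array(q)[:,0]/1.8667,np.array(q)[:,1]/1.8667]
ctr=plane(C,f([(263,180)]),.132)[0]; c2=plane(C,f([(266,172)]),.096)[0]; print(ctr,c2)
k=plane(C,f([(198,168),(257,245),(298,114)]),.100)-c2
a=np.degrees(np.arctan2(k[:,1],k[:,0])); print("key r",np.hypot(k[:,0],k[:,1]),"target slot world deg",(a-[50,140,300])%360)
sl=plane(C,f([(312,256)]),.096)[0]-c2; print("from slot",np.degrees(np.arctan2(sl[1],sl[0]))+180)
M=R.from_rotvec(s["orientation"]).as_matrix(); print("tool yaw",np.degrees(np.arctan2(M[1,0],M[0,0])))
s=robot.state(); C=cam("wrist",s); im=optics.read_camera("wrist")[:,:,::-1]; cv2.imwrite("pics/w5.png",im); print(s["tcp_pos"])
M=R.from_rotvec(s["orientation"]).as_matrix(); print("stem in tool",M.T@((ctr+c2)/2-s["tcp_pos"])*1e3)
sd=optics.read_camera("side")[:,:,::-1]; S=cam("side"); print(proj(S,[(ctr+c2)/2])); cv2.imwrite("pics/m5.png",np.hstack([cv2.resize(im[40:300,200:440],(480,520)),cv2.resize(sd[190:320,290:365],(300,520),interpolation=cv2.INTER_CUBIC)]))
E
```

```text
time_s: 5.5
tcp_pos: [0.4251, -0.1117, 0.1239]
orientation: [3.127, 0.299, 0.0]
ft_force: [-0.8, -0.2, -2.5]
grip_width: 0.0578
grasp_force: 65.1
[ 0.5052713  -0.09762305  0.132     ] [ 0.50672149 -0.09745601  0.096     ]
key r [0.02031751 0.02180004 0.01865803] target slot world deg [47.49252032 43.25125995 40.28633068]
from slot 40.54031935529207
tool yaw 10.868576943128476
[ 0.4250917  -0.11174602  0.12394903]
stem in tool [82.12794929  1.39569621  9.97142272]
[[340.69014712 227.13368587]]
```

View pics/m5.png

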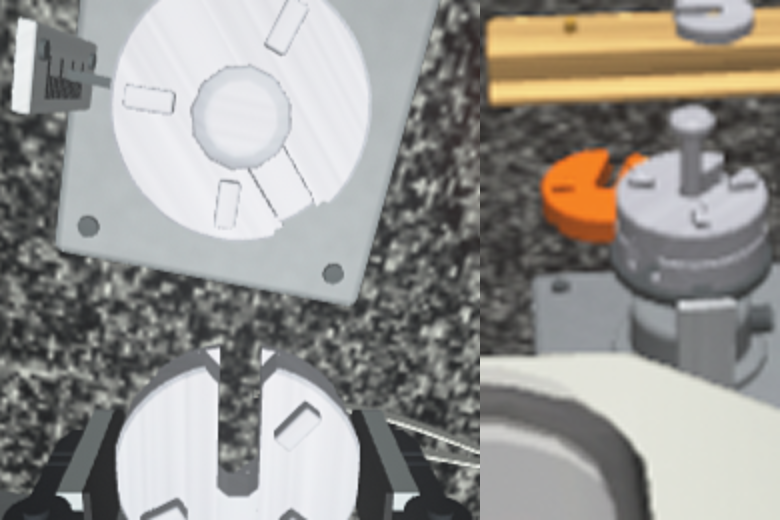

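Close view: head at full-frame (320.5,98.5) and held slot at column about 320, so they line up. The stem is about 81.5 mm ahead of the mass centre, and the target slot heading is about 43° world (tool now 10.9°). Sliding in.

```bash
python3 -m inch '10 0.3 0 0 0 0 0.5;25 0.3 0 0 0 0 0.5;38 0.3 0 0 0 0 0.5;46 0.3 0 0 0 0 0.5;52 0.3 0 0 0 0 0.5;56 0.3 0 0 0 0 0.5;60 0.3 0 0 0 0 0.5'
python3 -m inch '4 0 0 0 0 0 0.5;8 0 0 0 0 0 0.5;12 0 0 0 0 0 0.5'
python3 -c "
from h import *
s=robot.state();im=optics.read_camera('wrist')[:,:,::-1];M=R.from_rotvec(s['orientation']).as_matrix();print(M.T@s['ft_force'],s['moment'],M.T@(np.array([.506,-.0975,.114])-s['tcp_pos'])*1e3)
sd=optics.read_camera('side')[:,:,::-1]
cv2.imwrite('pics/m6.png',np.hstack([cv2.resize(im[140:340,220:420],(480,480)),cv2.resize(sd[190:290,300:365],(312,480),interpolation=cv2.INTER_CUBIC)]))"
```

```text
time_s: 6.3
tcp_pos: [0.4839, -0.1004, 0.1236]
orientation: [-3.127, -0.299, 0.001]
ft_force: [0.1, 0.4, -2.2]
grip_width: 0.0577
grasp_force: 65.1
time_s: 6.6
tcp_pos: [0.4958, -0.0982, 0.1238]
orientation: [-3.127, -0.299, 0.0]
ft_force: [0.0, 0.4, -3.7]
grip_width: 0.0581
grasp_force: 65.1
[ 0.12715638 -0.4062648   3.74319555] [ 0.04991061 -0.05194117  0.00842352] [10.11010103  1.18978745  9.81484419]
```

View pics/m6.png

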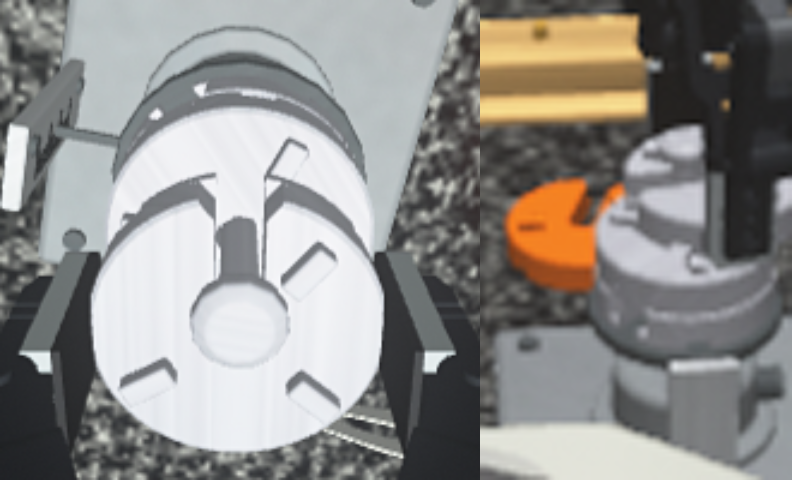

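The stem is inside the slot, centred and with no contact force. Finishing the slide.

```bash
python3 -m inch '4 0.2 0 0 0 0 0.5;7 0.3 0 0 0 0 0.5;9.5 0.4 0 0 0 0 0.5;9.5 0.4 0 0 0 0 0.5;9.5 0.4 0 0 0 0 0.5'
python3 -m inch '0 0 0 0 0 -0.08 0.5;0 0 0 0 0 -0.16 0.5;0 0 0 0 0 -0.24 0.5;0 0 0 0 0 -0.32 0.5;0 0 0 0 0 -0.4 0.5;0 0 0 0 0 -0.4 0.5;0 0 0 0 0 -0.4 0.5'
```

```text
time_s: 7.2
tcp_pos: [0.505, -0.0968, 0.1237]
orientation: [-3.127, -0.299, 0.0]
ft_force: [-0.4, 0.2, -3.4]
grip_width: 0.0579
grasp_force: 65.2
time_s: 7.9
tcp_pos: [0.5049, -0.0969, 0.1238]
orientation: [-3.006, -0.912, 0.0]
ft_force: [-0.2, 0.1, -4.0]
grip_width: 0.0574
grasp_force: 65.1
```

Mass round the stem, heading 33.7°. Now lower onto the keys and press about 5 mm of spring.

```bash
python3 -m inch '0 0 1 0 0 0 0.5;0 0 2 0 0 0 0.5;0 0 3 0 0 0 0.5;0 0 4 0 0 0 0.5;0 0 4 0 0 0 0.5'
python3 -m inch '0 0 1 0 0 0 0.5;0 0 2 0 0 0 0.5;0 0 3 0 0 0 0.5;0 0 4 0 0 0 0.5;0 0 4 0 0 0 0.5;0 0 4 0 0 0 0.5'
```

```text
time_s: 8.4
tcp_pos: [0.505, -0.0969, 0.1197]
orientation: [-3.006, -0.914, 0.0]
ft_force: [-0.2, 0.4, -1.6]
grip_width: 0.0578
grasp_force: 65.3
time_s: 9.0
tcp_pos: [0.5051, -0.0969, 0.1159]
orientation: [3.005, 0.915, 0.0]
ft_force: [-2.8, 1.0, 2.8]
grip_width: 0.0574
grasp_force: 65.7
```

```bash
python3 -m inch '0 0 0 0 0 -0.03 0.5;0 0 0 0 0 -0.06 0.5;0 0 0 0 0 -0.06 0.5'
python3 -m inch '0 0 0 0 0 -0.03 0.5;0 0 0 0 0 -0.03 0.5'
```

```text
time_s: 9.3
tcp_pos: [0.5055, -0.0972, 0.1161]
orientation: [2.975, 1.005, 0.002]
ft_force: [0.1, -1.6, 1.8]
grip_width: 0.0577
grasp_force: 65.6
time_s: 9.5
tcp_pos: [0.5055, -0.0972, 0.1161]
orientation: [2.96, 1.05, 0.002]
ft_force: [0.1, -1.5, 1.0]
grip_width: 0.0572
grasp_force: 65.6
```

```bash
python3 -m inch '0 0 0 0 0 -0.03 0.5;0 0 0 0 0 -0.03 0.5'
python3 -c "
from h import *
print(robot.state()['moment'],robot.state()['ft_force'])"
```

```text
time_s: 9.7
tcp_pos: [0.5053, -0.0971, 0.116]
orientation: [2.944, 1.094, 0.001]
ft_force: [0.4, -1.7, 1.6]
grip_width: 0.0576
grasp_force: 65.6
[-0.38385385 -0.12458001 -0.01615164] [ 0.39326895 -1.73599414  1.62024116]
```

```bash
python3 -m inch '0 0 0 0 0 -0.03 0.5;0 0 0 0 0 -0.03 0.5'
python3 -m inch '0 0 0 0 0 -0.03 0.5;0 0 0 0 0 -0.03 0.5'
```

```text
time_s: 9.9
tcp_pos: [0.5052, -0.097, 0.1159]
orientation: [2.928, 1.138, 0.0]
ft_force: [-0.1, -1.9, 1.9]
grip_width: 0.0575
grasp_force: 65.6
time_s: 10.1
tcp_pos: [0.5046, -0.0963, 0.1151]
orientation: [-2.909, -1.182, 0.001]
ft_force: [-0.2, -1.2, -0.8]
grip_width: 0.0573
grasp_force: 65.3
```

```bash
python3 -m inch '0 0 0 0 0 0 0.5;0 0 0 0 0 0 0.5;0 0 0 0 0 0 0.5'
python3 -c "
from h import *
s=robot.state();print(s['ft_force'],s['moment'],s['tcp_pos'])
im=optics.read_camera('wrist')[:,:,::-1];sd=optics.read_camera('side')[:,:,::-1]
cv2.imwrite('pics/m7.png',np.hstack([cv2.resize(im[140:340,220:420],(480,480)),cv2.resize(sd[190:290,300:365],(312,480),interpolation=cv2.INTER_CUBIC)]))"
```

```text
time_s: 10.4
tcp_pos: [0.5046, -0.0964, 0.1154]
orientation: [-2.91, -1.181, 0.001]
ft_force: [-0.6, 0.6, -1.8]
grip_width: 0.0578
grasp_force: 65.3
[-0.64464006  0.61349058 -1.76471363] [ 0.15348792 -0.03637267 -0.00981068] [ 0.50459389 -0.09644543  0.11539998]
```

View pics/m7.png

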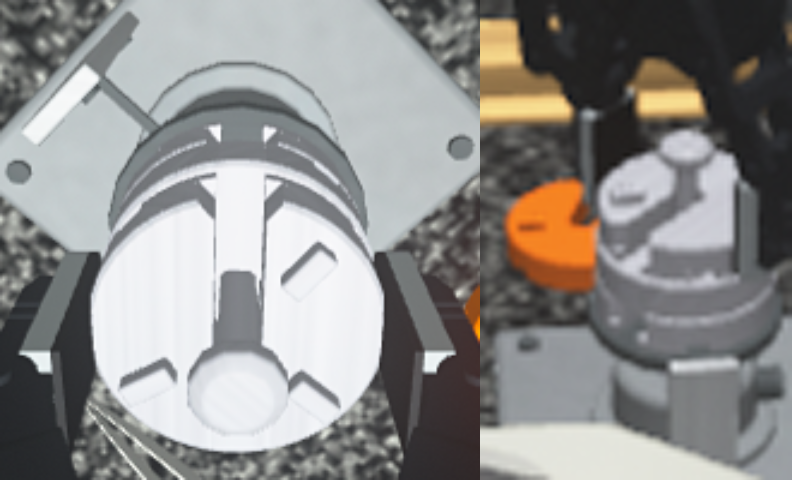

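Upward force fell by about 3.7 N and the side view shows the mass flush over the keys: it dropped at about 44°. Releasing.

```bash
python3 -m inch '0 0 0 0 0 0 0.8;0 0 0 0 0 0 1;0 0 0 0 0 0 1;0 0 0 0 0 0 1;0 0 0 0 0 0 1'
python3 -m inch '0 0 -10 0 0 0 1;0 0 -25 0 0 0 1;0 0 -45 0 0 0 1;0 0 -70 0 0 0 1;0 0 -90 0 0 0 1;0 0 -90 0 0 0 1;0 0 -90 0 0 0 1'
python3 -c "
from h import *
s=robot.state();print(s['ft_force'],s['moment'],s['tcp_pos'])
im=optics.read_camera('wrist')[:,:,::-1];sd=optics.read_camera('side')[:,:,::-1]
cv2.imwrite('pics/m8.png',np.hstack([cv2.resize(im[140:340,220:420],(480,480)),cv2.resize(sd[190:290,300:365],(312,480),interpolation=cv2.INTER_CUBIC)]))"
```

```text
time_s: 11.0
tcp_pos: [0.5051, -0.0969, 0.1159]
orientation: [2.911, 1.181, 0.0]
ft_force: [0.2, 0.3, 0.1]
grip_width: 0.0855
grasp_force: 0.0
time_s: 11.7
tcp_pos: [0.5051, -0.0969, 0.206]
orientation: [2.911, 1.181, 0.001]
ft_force: [0.1, 1.4, 0.4]
grip_width: 0.0851
grasp_force: 0.0
[0.07842569 1.41646414 0.39380135] [-0.01360031  0.00670939  0.0214576 ] [ 0.50507106 -0.09686923  0.20596154]
```

View pics/m8.png

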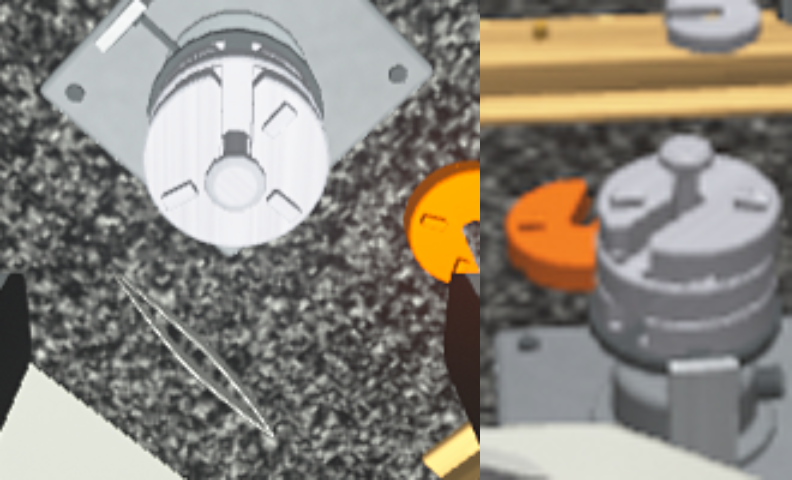

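The mass lies flat and flush on the stack like the ones below, head at crop (685,150), and the gripper is clear. Handing in.

```bash
python3 -c "
from rig import robot
print(robot.job_done())"
```

```text
the job is handed in; nothing more can be done
None
```

I slid the large mass onto the stem and turned it until it dropped over the keys at about 44°; it looked flat and fully home, the gripper was clear, and I handed the job in at about 12 s (no verdict was returned).

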